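# Pack the painting kit onto its tray

### The arm

A 6-joint arm with a two-finger parallel gripper is mounted at the origin on the work surface. World frame = base frame: x ahead of the robot, y to its left, z up, the work surface at z = 0. Lengths are in m, angles in rad, forces in N, time in s.
With the tool pointing down it reaches from about 0.35 to 1 m from the base axis. Payload 7.1 kg.
Tool frame: the origin (TCP) lies between the finger pads; the fingertips stand 22 mm ahead of it and the grasp point (between the pads) lies 3 mm ahead of it; x points along the fingers, y is the direction in which the jaws open and shut, and the axes are right-handed (so a half turn about x gives the same grasp; the last joint's range is limited). The gripper opens to 85 mm and grips with 20 to 120 N. Pads are 22 mm wide; open, the fingers measure 114 mm over their backs; the gripper's body (76 mm by 85 mm) begins 54 mm behind the grasp point. The pads swing forward as they close: fully open they stand 13 mm farther back than shut.
Start: joints at [-1.352, 0.423, 1.63, -0, 1.089, -0.019], TCP at [0.147, -0.607, 0.223] pointing down, gripper open.
Joint ranges: [-3, 3], [-0.9, 2.11], [0.09, 2.58], [-1.31, 4.45], [0.11, 2.69], [-2.54, 2.54]. Speed limits (rad/s): [2.39, 2.39, 3.01, 3.14, 3.14, 3.14].

### API

Orientations are given as a rotation vector (axis times angle).
In Python, from rig import manip gives the robot as it stands. The module is installed in compiled form; this text tells all that it offers. Calls block until the motion is done:
- manip.move_to(position, orientation): joint-space move of the TCP to a pose.
- manip.servo_line(position, orientation=None, rate=0.15): straight line of the TCP; orientation=None keeps the orientation; rate is the mean speed in m/s.
- manip.set_joints(angles): joint-space move.
- manip.command_gripper(opening, f_grip=None): finger opening in m; f_grip is the grip in N (None keeps the last); returns when the fingers have stopped.
- manip.hold(seconds).
- manip.solve_ik(position, orientation): joint angles nearest the present ones, or None.
- manip.camera(name): name is "scene" or "top"; returns a dict with "image" (400x640x3 uint8, red, green, blue), "fx", "fy", "cx", "cy" (pixels), "cam_to_world" (4x4, takes a point from camera to world coordinates). Camera axes: x right, y down, z forward; pixel columns grow to the right and rows downward; lengths in m; the calibration is good to about 2 mm. A picture is of the moment at which its call begins. There is no depth.
A pose or a line that the arm cannot do raises manip.IKError and nothing moves.
- manip.sign_off(): hands the job in, once; it reports no verdict.
Readings, each from a call of its own:
- manip.get_time(): time.
- manip.get_joint_positions(): joint angles.
- manip.get_joint_vel(): joint speeds.
- manip.get_tau(): joint torques, N m.
- manip.get_position(): TCP position.
- manip.get_ee_rot(): TCP orientation.
- manip.get_contact_force(): force on the tool from outside, world axes, zero at the start.
- manip.get_torque(): the same for the moment, N m.
- manip.get_width(): finger opening in m.
Only numpy, scipy, OpenCV 4.12 (cv2) and the standard library are available. Lean on these libraries where they do the work, as an engineer would, in place of code of your own. Each camera call takes 0.05 s, during which the arm holds its last target. There are 200 camera calls.

### The job

Pack the painting kit on the wooden tray: stack the red tin squarely on the black tin and the cream tin squarely on the red one, long sides in line and the colour stripes on the lids all at the same end, and stand the blue cup upright inside the grey pot, fully down. Set things down gently, do not drop them; leave the black tin and the pot where they stand on the tray, do not disturb the two paint jars and the brush, and let go of everything at the end.

Things in the scene. Friction and masses are not known exactly. Their poses are not given: they have to be found in the camera images.
- tray: Fixed light wooden tray, 240 (its x) x 190 (its y) mm, floor 6 mm thick, low rim 12 mm high in all. Origin: centre of its underside, on the table. The black tin stands on its -x half, the grey pot on its +x half.
- black_tin_center (a point): Centre (half-way up) of the closed black tin, the loose base of the column: 80 (x) x 170 (y) x 40 (z) mm, 0.55 kg, standing on the tray floor. Its y axis runs along its length towards the end with the yellow stripe (its middle 77 mm from the centre), which stays in view when the red tin is on top.
- red_tin_center (a point): Centre (half-way up) of the closed red tin: 62 (x) x 140 (y) x 36 (z) mm, about 0.26 kg, starting flat on the table. Its y axis runs along its length towards the end with the white stripe. It is gripped across its 62 mm width.
- cream_tin_center (a point): Centre (half-way up) of the closed cream tin: 54 (x) x 110 (y) x 34 (z) mm, about 0.18 kg, starting flat on the table. Its y axis runs along its length towards the end with the black stripe. It is gripped across its 54 mm width.
- red_tin_stripe (a point): Middle of the white stripe, 9 mm wide across the red tin's lid; the point is 62 mm from the tin's centre along its y axis.
- cream_tin_stripe (a point): Middle of the black stripe, 9 mm wide across the cream tin's lid; the point is 47 mm from the tin's centre along its y axis.
- pot: Loose wide grey pot, open at the top, tapered: outer diameter 54 mm at the foot, 70 mm at the rim, 50 mm high, wall 3 mm, floor 4 mm thick. 0.3 kg. Origin: centre of its underside, on the tray floor.
- cup_center (a point): Centre (half-way up) of the loose blue enamel cup, 95 mm high, open at the top, wall 2.5 mm, about 0.09 kg, starting upright on the table: outer diameter 43 mm at the foot, widening to 57 mm at 48 mm up, straight from there to the rim. It fits in the pot with about 2 to 4 mm to spare all round and seats on the pot's floor, so that its top 49 mm stand out of the pot; grip it close under its rim, across its 57 mm diameter. Its z axis points up.
- jar_a: Closed paint jar (brown paint, black cap), diameter 67 mm, height 105 mm, a bystander. Origin: centre of its underside.
- jar_b: Closed paint jar (red paint, black cap), diameter 67 mm, height 105 mm, a bystander. Origin: centre of its underside.
- brush: Paint brush lying on the table, a bystander. Origin: under the brush; its x axis runs along it towards the bristles.
Things that resemble listed ones, but are neither listed nor needed, are in the scene too. Several things look just like the part that bears cream_tin_center: the one meant starts nearest to the robot's base.

How it is judged:
By the outcome, as a careful person would: the job done as asked, in the order asked, and still so for the second after the job is handed in, with the robot touching nothing.
It also fails if it takes over 72 s, if anything falls off the work surface, if the arm or the gripper's body presses on something with over 40 N, if the wrist force passes 120 N, or if a joint passes its speed limit or range.

## Working session

There is one attempt and no reset: what is moved stays moved. The work goes in short steps, each a Python script; the robot and the scene stay as the last script left them, time stands still between calls to the robot, and variables do not carry over. Pictures are saved under pics/ and viewed, about 8 in all and at most 12, crops included, and the job is handed in when it is done.

```bash
mkdir -p pics; python3 - <<'E'
from rig import manip
import cv2,numpy as np
for n in("scene","top"):
    c=manip.camera(n); cv2.imwrite(f"pics/{n}0.png",c["image"][:,:,::-1])
    print(n,c["fx"],c["fy"],c["cx"],c["cy"]);print(np.round(c["cam_to_world"],4).tolist())
print(manip.get_ee_rot(),manip.get_time(),manip.get_width())
E
```

```text
scene 435.04301104196895 435.04301104196895 326.02467910439196 196.94079514442808
[[0.5602, 0.5792, -0.5922, 1.2617], [0.8283, -0.388, 0.4041, -0.5266], [0.0043, -0.7169, -0.6971, 0.933], [0.0, 0.0, 0.0, 1.0]]
top 499.1917357091936 499.1917357091936 312.0392755883897 200.44013264723546
[[0.0293, -0.981, 0.1919, 0.2007], [-0.9995, -0.0317, -0.0097, -0.0286], [0.0156, -0.1915, -0.9814, 1.6935], [0.0, 0.0, 0.0, 1.0]]
[ 2.0957293   0.25190657 -2.09596979] 0.1 0.08538474741721423
```

View pics/top0.png

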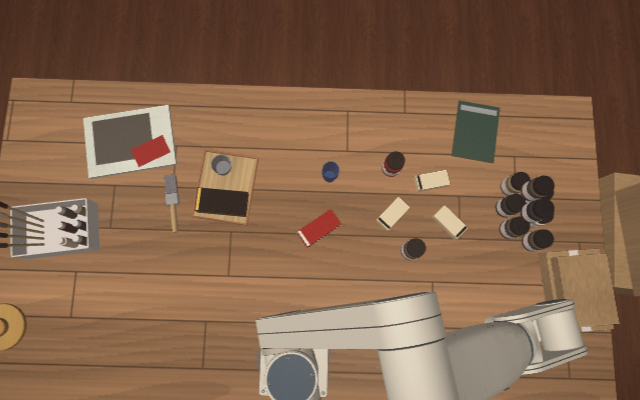

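View pics/scene0.png

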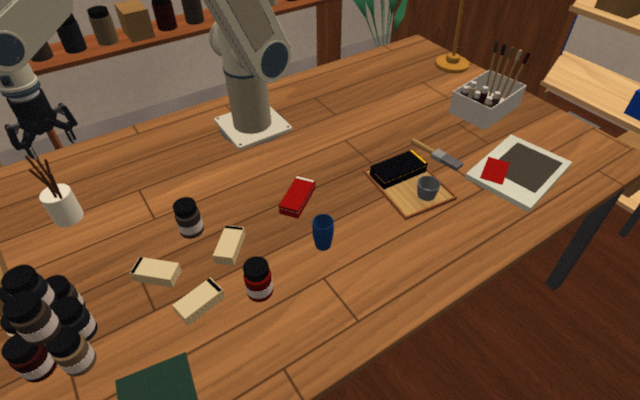

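The top view shows the tray at (225,187) with the black tin at (222,202) and the pot at (222,165). The red tin is at (319,228), with its white stripe at (305,238), and the cup is at (330,172). The jars are at (394,163) and (413,249). There are three cream tins, at (393,213), (432,180) and (450,222). The base is near (293,378), so (393,213) is the nearest and should be the one meant. I'll confirm that by casting rays and taking one crop.

```bash
cat > h.py <<'E'
import cv2,numpy as np
from rig import manip
from scipy.spatial.transform import Rotation as R
def ray(c,uv,z):
    uv=np.atleast_2d(np.asarray(uv,float)); T=c["cam_to_world"]
    d=np.c_[(uv[:,0]-c["cx"])/c["fx"],(uv[:,1]-c["cy"])/c["fy"],np.ones(len(uv))]@T[:3,:3].T
    return T[:3,3]+d*((z-T[2,3])/d[:,2])[:,None]
def proj(c,P):
    T=c["cam_to_world"]; p=(np.atleast_2d(P)-T[:3,3])@T[:3,:3]
    return np.c_[p[:,0]/p[:,2]*c["fx"]+c["cx"],p[:,1]/p[:,2]*c["fy"]+c["cy"]]
def rectify(c,z,x0,x1,y0,y1,s=1000):
    "metric top-down view of plane z; row=(x1-x)*s, col=(y1-y)*s"
    P=np.array([[x1,y1,z],[x1,y0,z],[x0,y0,z],[x0,y1,z]])
    w,h=int((y1-y0)*s),int((x1-x0)*s)
    H=cv2.getPerspectiveTransform(proj(c,P).astype(np.float32),np.float32([[0,0],[w,0],[w,h],[0,h]]))
    return cv2.warpPerspective(c["image"],H,(w,h),flags=cv2.INTER_CUBIC)
def ori(yaw):
    "tool down, jaw axis along world angle yaw"
    y=np.array([np.cos(yaw),np.sin(yaw),0]);x=np.array([0,0,-1.])
    return R.from_matrix(np.c_[x,y,np.cross(x,y)]).as_rotvec()
E
python3 - <<'E'
from h import *
c=manip.camera("top");s=manip.camera("scene")
for n,uv,z in [("creamA",(393,213),.034),("creamB",(432,180),.034),("creamC",(450,222),.034),("red",(319,228),.036),("black",(222,202),.046),("pot",(222,165),.056),("cup",(330,172),.05),("tray",(225,187),.01)]:
    p=ray(c,uv,z)[0]; print(n,p.round(3),np.hypot(*p[:2]).round(3))
a=cv2.resize(c["image"][145:255,180:290],None,fx=3.6,fy=3.6,interpolation=2)
b=cv2.resize(c["image"][145:255,285:475],None,fx=3.6,fy=3.6,interpolation=2)
b2=cv2.resize(s["image"][150:310,120:350],None,fx=3.0,fy=3.0,interpolation=2)
cv2.imwrite("pics/c1.png",b[:,:,::-1])
d=cv2.resize(s["image"][130:260,270:470],None,fx=4,fy=4,interpolation=2)
cv2.imwrite("pics/c2.png",d[:,:,::-1])
E
```

```text
creamA [ 0.491 -0.32   0.034] 0.586
creamB [ 0.61  -0.454  0.034] 0.76
creamC [ 0.466 -0.512  0.034] 0.693
red [ 0.432 -0.071  0.036] 0.437
black [0.508 0.257 0.046] 0.569
pot [0.633 0.263 0.056] 0.686
cup [ 0.622 -0.103  0.05 ] 0.631
tray [0.567 0.256 0.01 ] 0.622
```

View pics/c1.png

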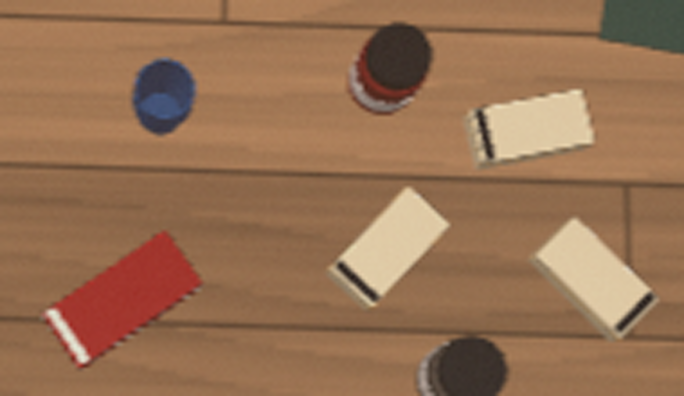

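View pics/c2.png

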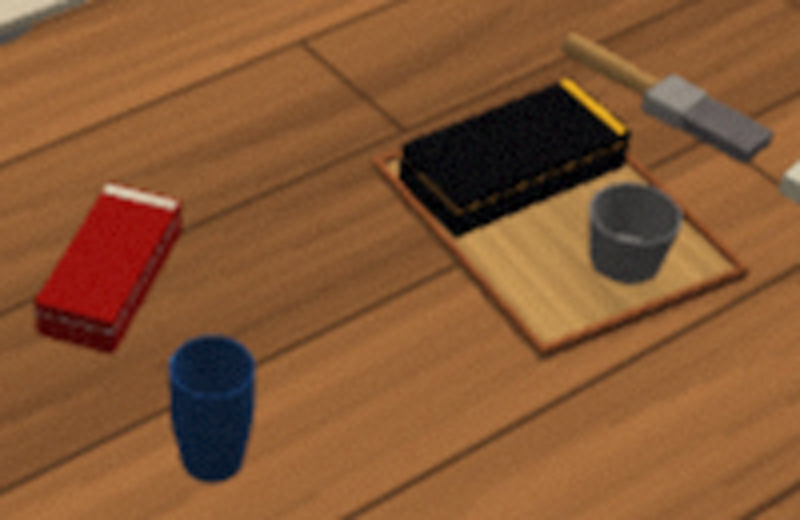

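Tin A at (393,213) is 0.586 m from the base; B and C are at 0.76 m and 0.69 m. So A is the cream tin meant. Its black stripe is at its lower-left end, at about crop (357,281), or full image (384,223). The scene crop shows the red stripe at the base-side end and the yellow stripe at the +y end of the black tin. Next I'll measure the edges precisely.

```bash
cat >> h.py <<'E'
S=2000
def M(kind,im):
    hsv=cv2.cvtColor(im,cv2.COLOR_RGB2HSV).astype(int);h,s,v=hsv[...,0],hsv[...,1],hsv[...,2]
    r,g,b=[im[...,i].astype(int) for i in range(3)]
    return {"red":((h<6)|(h>174))&(s>170)&(v>60)|((s<70)&(v>140)),
            "cream":((s<105)&(v>120))|(v<45),
            "black":(v<62)|((h>20)&(h<32)&(s>170)&(v>120)),
            "pot":(s<75),"cup":(h>100)&(h<130)&(s>90),
            "yellow":(h>20)&(h<32)&(s>170)&(v>120)}[kind].astype(np.uint8)
def pts(c,kind,z,p0,half=.13):
    "rectified mask points (world xy) of the component at p0"
    x0,x1,y0,y1=p0[0]-half,p0[0]+half,p0[1]-half,p0[1]+half
    m=M(kind,rectify(c,z,x0,x1,y0,y1,S)); m=cv2.morphologyEx(m,cv2.MORPH_CLOSE,np.ones((9,9)));m=cv2.morphologyEx(m,cv2.MORPH_OPEN,np.ones((9,9)))
    n,l,st,ce=cv2.connectedComponentsWithStats(m)
    mid=m.shape[0]/2
    k=1+np.argmax(st[1:,4]/(1+(np.hypot(*(ce[1:]-mid).T)/60)**4))
    r,q=np.nonzero(l==k)
    return np.c_[x1-(r+.5)/S,y1-(q+.5)/S]
def edge(P,a,b,sgn):
    "line fit of extreme of coord a in bins of b (central 60%): value at mid, slope"
    lo,hi=np.percentile(b,[1,99]);w=hi-lo
    bs=np.linspace(lo+.22*w,hi-.22*w,25);e=[]
    for t in bs: 
        k=abs(b-t)<.002; e.append((a[k]*sgn).max()*sgn if k.any() else np.nan)
    e=np.array(e);ok=np.isfinite(e);ok&=abs(e-np.nanmedian(e))<.008
    f=np.polyfit(bs[ok],e[ok],1); return f
def tin(c,kind,zb,zt,W,L,p0,yaw):
    "returns centre xy, yaw (of long axis), near/far size checks"
    cam=c["cam_to_world"][:2,3]; p0=np.array(p0[:2])
    for it in range(3):
        v=np.array([np.cos(yaw),np.sin(yaw)]);u=np.array([v[1],-v[0]])
        T=pts(c,kind,zt,p0)-p0;B=pts(c,kind,zb,p0)-p0
        away=p0-cam; su,sv=np.sign(away@u),np.sign(away@v)
        tu,tv,bu,bv=T@u,T@v,B@u,B@v
        fu=edge(T,tu,tv,su);nu=edge(B,bu,bv,-su);fv=edge(T,tv,tu,sv);nv=edge(B,bv,bu,-sv)
        slope=(fu[0]+nu[0])/2  # du/dv of long edges
        yaw+= -np.arctan(slope)
    m=lambda f:f[1]
    uF,uN,vF,vN=[np.polyval(f,0) for f in(fu,nu,fv,nv)]
    cu=(uF+uN)/2;cv=(vF+vN)/2
    far=p0+u*(uF-su*W/2)+v*(vF-sv*L/2)
    return p0+u*cu+v*cv,yaw,abs(uF-uN),abs(vF-vN),far,fu[0],nu[0]
def rnd(c,kind,z,r,p0):
    cam=c["cam_to_world"][:2,3];p0=np.array(p0[:2]);P=pts(c,kind,z,p0,.1)
    d=p0-cam;d/=np.linalg.norm(d);n=np.array([-d[1],d[0]])
    a=P@d;b=P@n;far=a.max()
    k=a>far-1.4*r   # far part, contains the widest place
    return d*(far-r)+n*(b[k].max()+b[k].min())/2,(b[k].max()-b[k].min())
E
cat > meas.py <<'E'
from h import *
c=manip.camera("top");s=manip.camera("scene")
def y(uv0,uv1,z):
    p=ray(c,[uv0,uv1],z);d=p[1]-p[0];return np.arctan2(d[1],d[0])
for n,k,zb,zt,W,L,p0,yw in [("red","red",0,.036,.062,.140,(.432,-.071),y((319,228),(305,238),.036)),
  ("cream","cream",0,.034,.054,.110,(.491,-.32),y((393,213),(384,223),.034)),
  ("black","black",.006,.046,.080,.170,(.508,.257),y((222,202),(197,199),.046))]:
    for cam,cc in(("top",c),("scene",s)):
        o=tin(cc,k,zb,zt,W,L,p0,yw);print(n,cam,[np.round(q,4).tolist() for q in o])
for n,z,r,p0 in[("pot",.056,.035,(.633,.263)),("cup",.095,.0285,(.62,-.103))]:
    for cam,cc in(("top",c),("scene",s)):
        o=rnd(cc,n,z,r,p0);print(n,cam,[np.round(q,4).tolist() for q in o])
E
python3 meas.py
```

```text
red top [[0.4353, -0.0703], 2.1983, 0.0575, 0.1346, [0.4319, -0.0694], -0.0022, 0.002]
red scene [[0.4327, -0.0676], 2.2026, 0.0588, 0.1331, [0.4361, -0.0695], 0.0034, -0.0034]
cream top [[0.4915, -0.3202], 2.391, 0.0565, 0.1117, [0.4913, -0.3218], 0.0018, -0.0018]
cream scene [[0.481, -0.3138], 2.3767, 0.0435, 0.0821, [0.4947, -0.3197], -0.0234, 0.0199]
black top [[0.5126, 0.2553], 1.5052, 0.0733, 0.1501, [0.5086, 0.2456], -0.004, 0.0039]
black scene [[0.5107, 0.2634], 1.5086, 0.0748, 0.1634, [0.5131, 0.26], 0.0001, -0.0001]
pot top [[0.6364, 0.2682], 0.0699]
pot scene [[0.6387, 0.2691], 0.0675]
cup top [[0.588, -0.0983], 0.0444]
cup scene [[0.6228, -0.1015], 0.0537]
```

```bash
cat > dbg.py <<'E'
from h import *
import sys
def show(name,items,cams):
    rows=[]
    for cc in cams:
        row=[]
        for (kind,z,p0,h) in items:
            im=rectify(cc,z,p0[0]-h,p0[0]+h,p0[1]-h,p0[1]+h,S)
            m=M(kind,im);im=im.copy();ct,_=cv2.findContours(m,0,2);cv2.drawContours(im,ct,-1,(0,255,0),1)
            row.append(cv2.resize(im,(250,250),interpolation=cv2.INTER_AREA))
        rows.append(np.hstack(row))
    cv2.imwrite(name,np.vstack(rows)[:,:,::-1])
if __name__=="__main__":
    c=manip.camera("top");s=manip.camera("scene")
    show("pics/d1.png",[("black",.046,(.51,.26),.11),("pot",.056,(.637,.268),.06),("cup",.095,(.62,-.1),.06)],(c,s))
    for cc in (c,s):
        P=pts(cc,"yellow",.046,(.51,.337),.06);print("yellow",P.mean(0),np.ptp(P,0),len(P)/S**2*1e6)
        im=rectify(cc,.046,.46,.56,.16,.36,S);hsv=cv2.cvtColor(im,cv2.COLOR_RGB2HSV)
        print(hsv[100,10:70:3].tolist())
        im=rectify(cc,.095,.57,.67,-.15,-.05,S);hsv=cv2.cvtColor(im,cv2.COLOR_RGB2HSV)
        print(hsv[10:190:12,100].tolist())
E
python3 dbg.py
```

```text
Traceback (most recent call last):
  File "dbg.py", line 17, in <module>
    P=pts(cc,"yellow",.046,(.51,.337),.06);print("yellow",P.mean(0),np.ptp(P,0),len(P)/S**2*1e6)
  File "h.py", line 36, in pts
    k=1+np.argmax(st[1:,4]/(1+(np.hypot(*(ce[1:]-mid).T)/60)**4))
        ~~~~~~~~~^^^^^^^^^^^^^^^^^^^^^^^^^^^^^^^^^^^^^^^^^^^^^^^^
ValueError: attempt to get argmax of an empty sequence
```

View pics/d1.png

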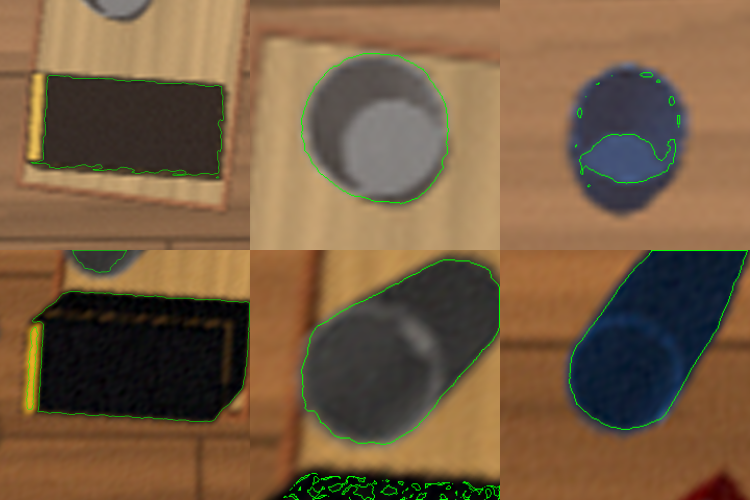

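```bash
python3 - <<'E'
t=open('h.py').read()
t=t.replace('"black":(v<62)|((h>20)&(h<32)&(s>170)&(v>120))','"black":(r<85)').replace('"cup":(h>100)&(h<130)&(s>90)','"cup":(r-b<12)')
t=t.replace('"pot":(s<75)','"pot":(s<90)')
open('h.py','w').write(t)
m=open('meas.py').read().replace('.080,.170,','.080,.1575,');open('meas.py','w').write(m)
d=open('dbg.py').read();d=d[:d.index('    for cc in')].replace('("pot",.056,(.637,.268),.06)','("red",.036,(.434,-.07),.09),("cream",.034,(.492,-.32),.08)').replace("d1","d2").replace("(250,250)","(200,200)");open('dbg.py','w').write(d)
E
python3 meas.py;python3 dbg.py
```

```text
red top [[0.4354, -0.0703], 2.1957, 0.0575, 0.1346, [0.432, -0.0695], -0.0043, 0.0038]
red scene [[0.4328, -0.0676], 2.1999, 0.0586, 0.1332, [0.4361, -0.0694], 0.0021, -0.0021]
cream top [[0.4915, -0.3202], 2.3875, 0.0566, 0.1118, [0.4913, -0.3218], 0.0038, -0.0038]
cream scene [[0.4807, -0.3142], 2.3627, 0.0424, 0.082, [0.4948, -0.3198], -0.0387, 0.045]
black top [[0.5117, 0.255], 1.5103, 0.077, 0.1528, [0.5101, 0.2527], -0.0013, 0.0014]
black scene [[0.5099, 0.258], 1.5089, 0.0772, 0.1545, [0.5112, 0.2564], -0.0023, 0.0023]
pot top [[0.6374, 0.2689], 0.0721]
pot scene [[0.6376, 0.2704], 0.0686]
cup top [[0.6207, -0.1021], 0.0563]
cup scene [[0.6207, -0.1], 0.0566]
```

The sizes agree to a few mm and the two views agree to 1–3 mm:
- **Black:** (.5112,.2627), yaw 1.5095. This takes the stripe's inner edge at +72.5 mm into account.
- **Red:** (.434,-.069), yaw 2.198.
- **Cream:** (.4915,-.320), yaw 2.3875.
- **Pot:** (.6375,.2696).
- **Cup:** (.6207,-.101).

Next I'll grasp the red tin.

```bash
cat >> h.py <<'E'
BLK=np.array([.5112,.2627]);YB=1.5095
def stat(t=""): print(t,"t",round(manip.get_time(),2),"w",round(manip.get_width(),4),"p",np.round(manip.get_position(),4).tolist(),"F",np.round(manip.get_contact_force(),1).tolist(),"q6",round(manip.get_joint_positions()[5],2))
E
python3 - <<'E'
from h import *
for k in(-1,1):
    for n,p,y in[("red",(.434,-.069),2.198),("crm",(.4915,-.32),2.3875),("blk",BLK,YB)]:
        q=manip.solve_ik([*p,.15],ori(y+k*np.pi/2));print(k,n,None if q is None else np.round(q,2))
E
python3 - <<'E'
from h import *
k=-1
o=ori(2.198+k*np.pi/2);p=[.434,-.069]
q=manip.solve_ik([*p,.15],o)
manip.move_to([*p,.13],o);stat("above")
manip.servo_line([*p,.028],rate=.1);stat("down")
manip.command_gripper(.05,50);stat("grip")
manip.servo_line([*p,.033],rate=.05);stat("lift")
E
```

```text
-1 red [-0.18  0.27  2.08  0.    0.79 -0.81]
-1 crm [-0.6   0.46  1.77 -0.    0.91 -1.41]
-1 blk [0.45 0.44 1.79 0.   0.9  0.52]
1 red [-0.18  0.27  2.08 -0.    0.79  2.33]
1 crm [-0.6   0.46  1.77 -0.    0.91  1.73]
1 blk None
above t 2.71 w 0.0856 p [0.4343, -0.0696, 0.1301] F [-0.2, -0.4, 0.2] q6 -0.81
down t 3.88 w 0.0853 p [0.4344, -0.0691, 0.0284] F [0.7, -0.2, 1.1] q6 -0.81
grip t 4.32 w 0.0498 p [0.4341, -0.069, 0.0281] F [1.1, 0.1, -0.6] q6 -0.81
lift t 4.57 w 0.0502 p [0.4343, -0.0691, 0.0334] F [0.5, 0.0, -0.1] q6 -0.81
```

```bash
python3 - <<'E'
from h import *
s=manip.camera("scene")["image"]
cv2.imwrite("pics/g1.png",cv2.resize(s[120:260,220:400],None,fx=4,fy=4,interpolation=2)[:,:,::-1])
E
```

```text
(no output)
```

View pics/g1.png

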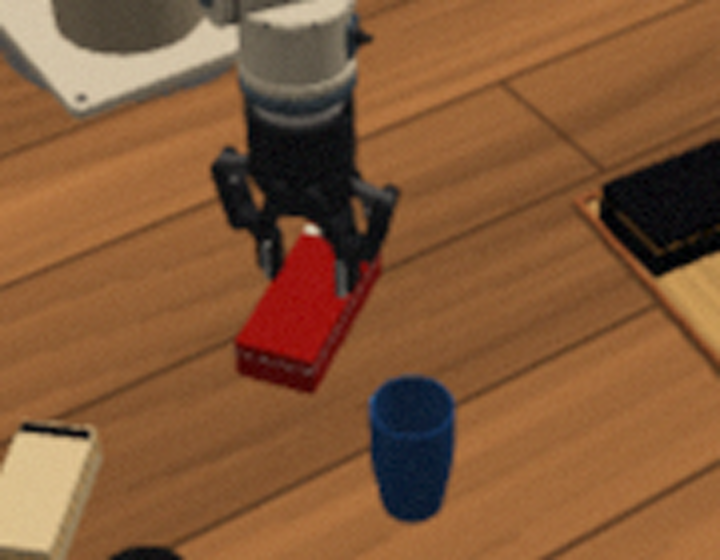

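```bash
python3 - <<'E'
from h import *
print(R.from_rotvec([2.0957293,0.25190657,-2.09596979]).as_matrix().round(3).tolist())
Rm=R.from_rotvec(manip.get_ee_rot()).as_matrix();print(Rm.round(3).tolist());p=manip.get_position()
for n in("scene","top"):
    s=manip.camera(n);im=s["image"]
    for d in(0,.022):
        for y in(-.025,.025): print(n,d,y,proj(s,p+Rm@[d,y,0]).round(1))
    if n=="top":
        u,v=proj(s,p)[0].astype(int);cv2.imwrite("pics/g2.png",cv2.resize(im[v-30:v+50,u-50:u+50],None,fx=6,fy=6,interpolation=2)[:,:,::-1]);print(u,v)
E
```

```text
[[-0.0, 0.236, -0.972], [0.001, -0.972, -0.236], [-1.0, -0.001, -0.0]]
[[0.001, 0.81, 0.587], [-0.0, 0.587, -0.81], [-1.0, 0.0, 0.0]]
scene 0 -0.025 [[288.8 191. ]]
scene 0 0.025 [[304.2 195. ]]
scene 0.022 -0.025 [[289.2 196.3]]
scene 0.022 0.025 [[304.4 200.3]]
top 0 -0.025 [[322.6 233.5]]
top 0 0.025 [[314.2 221.2]]
top 0.022 -0.025 [[322.4 234.3]]
top 0.022 0.025 [[314.1 222.2]]
318 227
```

View pics/g2.png

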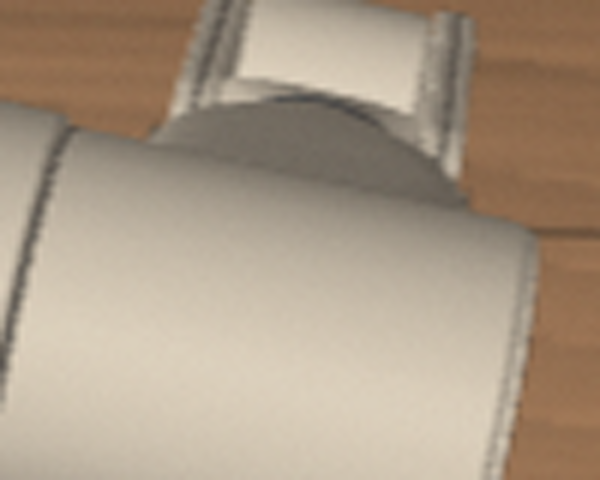

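```bash
python3 - <<'E'
from h import *
s=manip.camera("scene");im=cv2.imread("pics/scene0.png")[80:170,0:120]
im=cv2.resize(im,None,fx=3,fy=3,interpolation=2)
Rm=R.from_rotvec([2.0957293,0.25190657,-2.09596979]).as_matrix();p=np.array([.147,-.607,.223])
def mark(im,p,Rm,off,f):
    for d,col in((0,(0,255,255)),(.022,(0,255,0)),(-.01,(255,0,255))):
        for y in(-.0425,.0425):
            u=(proj(s,p+Rm@[d,y,0])[0]-off)*f;cv2.circle(im,tuple(u.astype(int)),3,col,-1)
mark(im,p,Rm,np.array([0,80]),3)
# now open fully and rise
p0=manip.get_position();manip.servo_line([p0[0],p0[1],.12]);manip.command_gripper(.085);stat()
c=manip.camera("scene");j=cv2.resize(c["image"][100:210,240:360,::-1],None,fx=3,fy=3,interpolation=2)
mark(j,manip.get_position(),R.from_rotvec(manip.get_ee_rot()).as_matrix(),np.array([240,100]),3)
h=max(im.shape[0],j.shape[0]);P=lambda a:cv2.copyMakeBorder(a,0,h-a.shape[0],0,0,0)
cv2.imwrite("pics/g3.png",np.hstack([P(im),P(j)]))
E
```

```text
t 5.94 w 0.0853 p [0.4338, -0.069, 0.1197] F [0.2, -0.2, 0.3] q6 -0.81
```

View pics/g3.png

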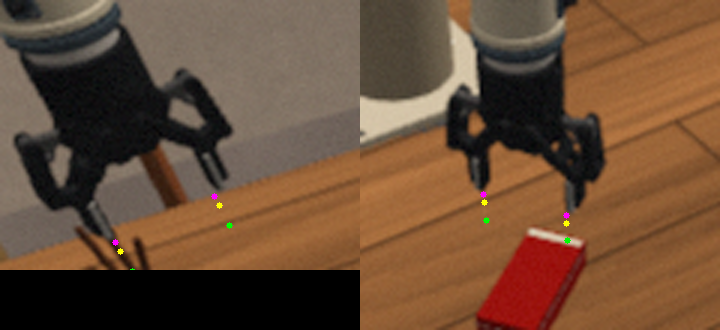

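Overlay: the green and yellow marks should sit at the tips, but with the fingers open the real tips (crop (483,188), (575,205)) are about 15 mm behind the reported TCP. They should be about 9 mm ahead of it, so the fingers closed above the lid and touched nothing; the red tin hasn't moved. I'll trust the image and go down lower in force-guarded steps.

```bash
cat >> h.py <<'E'
def guard(p,z0,z1,step,rate,lim,o=None):
    "descend in steps until upward force exceeds lim"
    F0=manip.get_contact_force()[2]
    for z in np.arange(z0,z1-1e-6,-step):
        manip.servo_line([p[0],p[1],z],o,rate=rate);F=manip.get_contact_force()[2]-F0
        if F>lim: break
    return z,F
E
python3 - <<'E'
from h import *
p=[.434,-.069]
manip.servo_line([*p,.03],rate=.15)
print(guard(p,.018,-.006,.006,.06,4))
stat("down")
manip.command_gripper(.05,50);stat("grip")
z=manip.get_position()[2];manip.servo_line([*p,z+.006],rate=.05);stat("lift")
s=manip.camera("scene")["image"]
cv2.imwrite("pics/g4.png",cv2.resize(s[120:260,220:400],None,fx=3,fy=3,interpolation=2)[:,:,::-1])
E
```

```text
(np.float64(-0.006000000000000002), np.float64(-0.7316927770669341))
down t 8.09 w 0.0852 p [0.4337, -0.069, -0.0063] F [-0.0, 0.3, -0.2] q6 -0.81
grip t 8.43 w 0.0613 p [0.4339, -0.069, -0.0057] F [-0.6, -0.7, 5.2] q6 -0.81
lift t 8.71 w 0.0612 p [0.4343, -0.069, 0.0005] F [-0.4, -0.2, -3.5] q6 -0.81
```

View pics/g4.png

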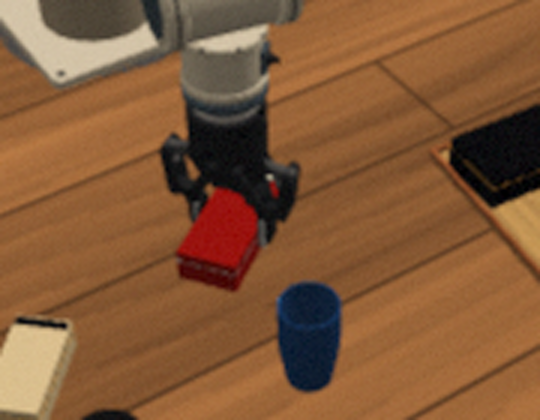

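The red tin is now gripped (61 mm, load about 3 N). I'll carry it to the black tin and lower it with the force guard.

```bash
python3 - <<'E'
from h import *
p=[.434,-.069]
manip.servo_line([*p,.13],rate=.25)
o=ori(YB-np.pi/2)
manip.move_to([*BLK,.13],o);manip.servo_line([*BLK,.052],o,rate=.15);manip.hold(.2);stat("pre")
print(guard(BLK,.046,.036,.001,.03,3));stat("touch")
manip.command_gripper(.075);stat("rel")
manip.command_gripper(.085);manip.servo_line([*BLK,.15],rate=.25);
q=manip.get_joint_positions();q[0]-=.9;manip.set_joints(q);stat("away")
E
cat > chk.py <<'E'
from h import *
c=manip.camera("top");s=manip.camera("scene")
for cam,cc in(("top",c),("scene",s)):
    o=tin(cc,"red",.046,.082,.062,.140,BLK,YB);print("red",cam,[np.round(q,4).tolist() for q in o])
    o=tin(cc,"black",.006,.046,.08,.17,BLK,YB);print("blk",cam,[np.round(q,4).tolist() for q in o])
w=[]
for cc in(c,s):
    im=rectify(cc,.046,.40,.70,.14,.37,1300);w.append(im)
cv2.imwrite("pics/k1.png",np.hstack(w)[:,:,::-1]);print(w[0].shape)
E
python3 chk.py
```

```text
pre t 11.57 w 0.0614 p [0.512, 0.263, 0.0532] F [0.0, -0.3, -2.0] q6 0.52
(np.float64(0.039999999999999994), np.float64(3.8770499723001146))
touch t 13.43 w 0.0615 p [0.5113, 0.2628, 0.0403] F [-0.0, -0.2, 1.9] q6 0.52
rel t 13.72 w 0.0748 p [0.5113, 0.2628, 0.0401] F [0.3, 0.4, -0.7] q6 0.52
away t 16.39 w 0.0849 p [0.5238, -0.2362, 0.1503] F [-0.8, -0.6, 0.8] q6 0.52
red top [[0.515, 0.2636], 1.5107, 0.0541, 0.13, [0.5108, 0.2589], -0.0023, 0.0023]
blk top [[0.4744, 0.1887], 1.5111, 0.0105, 0.0162, [0.4351, 0.114], -0.0002, 0.0002]
red scene [[0.5103, 0.2651], 1.5109, 0.0561, 0.1341, [0.5131, 0.262], 0.0013, -0.0013]
blk scene [[0.5311, 0.2631], 1.5108, 0.0358, 0.1674, [0.5531, 0.2605], -0.0017, 0.0018]
(389, 299, 3)
```

View pics/k1.png

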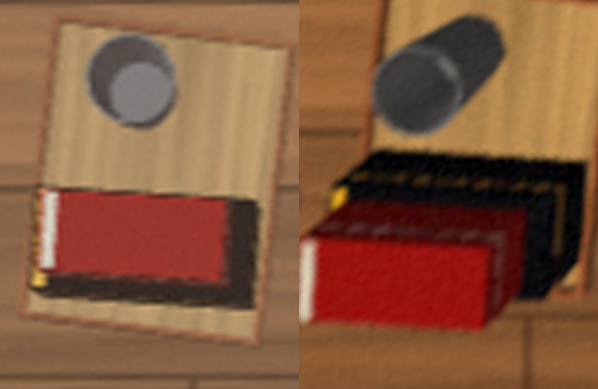

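The red tin is seated: it made contact at exactly the expected height, it's within about 1–2 mm of the black tin's centre, and its yaw matches (1.511 against 1.5095). The white stripe (crop (50,230)) is at the yellow-stripe end, and the pot hasn't moved. Next is the cream tin.

```bash
cat > cream.py <<'E'
from h import *
p=[.4915,-.320];o=ori(2.385-np.pi/2)
manip.move_to([*p,.12],o);manip.servo_line([*p,.03],o,rate=.2)
print(guard(p,.012,-.003,.005,.08,4));stat("down")
manip.command_gripper(.042,50);stat("grip")
assert .05<manip.get_width()<.058
manip.servo_line([*p,.16],rate=.25);stat("lift")
o=ori(1.510-np.pi/2);q=[.5117,.2635]
manip.move_to([*q,.16],o);manip.servo_line([*q,.091],o,rate=.15);manip.hold(.2);stat("pre")
print(guard(q,.085,.075,.001,.03,3));stat("touch")
manip.command_gripper(.07);stat("rel")
manip.command_gripper(.085);manip.servo_line([*q,.19],rate=.25)
j=manip.get_joint_positions();j[0]-=.9;manip.set_joints(j);stat("away")
c=manip.camera("top");s=manip.camera("scene");w=[]
for cam,cc in(("top",c),("scene",s)):
    print("cream",cam,[np.round(v,4).tolist() for v in tin(cc,"cream",.082,.116,.054,.11,q,1.51)])
    print("red",cam,[np.round(v,4).tolist() for v in tin(cc,"red",.046,.082,.062,.14,q,1.51)])
    w.append(rectify(cc,.082,.40,.70,.14,.37,1700))
cv2.imwrite("pics/k2.png",np.hstack(w)[:,:,::-1])
E
python3 cream.py
```

```text
(np.float64(-0.002999999999999999), np.float64(-0.31517066987072995))
down t 19.9 w 0.0847 p [0.4913, -0.3199, -0.0034] F [1.2, -0.3, 0.9] q6 -1.41
grip t 20.3 w 0.0529 p [0.4918, -0.3202, -0.0026] F [-0.4, 0.1, 2.8] q6 -1.41
lift t 21.1 w 0.0532 p [0.4906, -0.3194, 0.1588] F [-0.2, 0.5, -1.0] q6 -1.41
pre t 24.01 w 0.0534 p [0.5125, 0.2638, 0.0922] F [-0.0, 0.4, -1.3] q6 0.52
(np.float64(0.079), np.float64(4.170899903081667))
touch t 25.86 w 0.0531 p [0.5119, 0.2636, 0.0794] F [-1.9, -0.3, 2.9] q6 0.52
rel t 26.17 w 0.0701 p [0.5117, 0.2635, 0.0789] F [-0.3, 0.4, -0.2] q6 0.52
away t 28.88 w 0.085 p [0.5247, -0.2361, 0.1901] F [-0.4, -0.2, 0.6] q6 0.52
cream top [[0.5157, 0.2672], 1.5376, 0.0538, 0.1097, [0.5156, 0.267], -0.0074, 0.0074]
red top [[0.5219, 0.2678], 1.53, 0.0452, 0.0931, [0.5126, 0.2447], 0.0042, -0.0032]
cream scene [[0.4996, 0.2778], 1.521, 0.0236, 0.0795, [0.514, 0.2618], 0.0013, -0.0014]
red scene [[0.5349, 0.2045], 1.5145, 0.0007, 0.0159, [0.562, 0.1408], -0.0011, 0.0011]
```

View pics/k2.png

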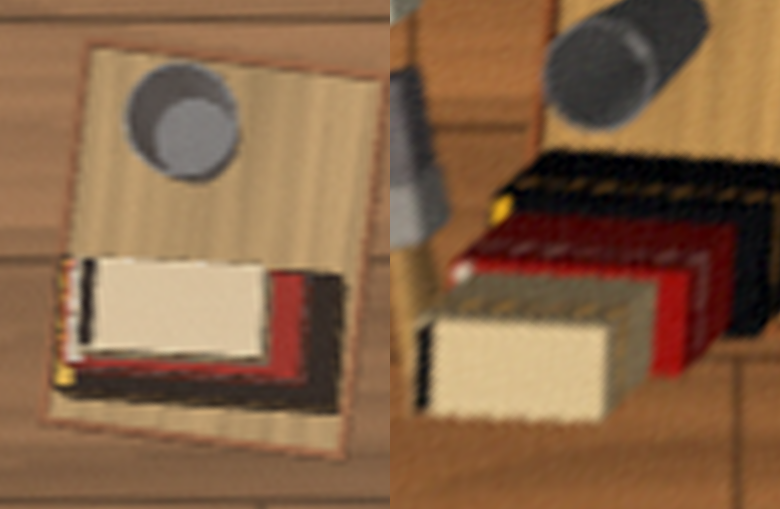

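```bash
python3 - <<'E'
from h import *
for n in("top","scene"):
    cc=manip.camera(n);im=rectify(cc,.116,.41,.61,.16,.36,S)
    hsv=cv2.cvtColor(im,cv2.COLOR_RGB2HSV);r=im[...,0].astype(int);b=im[...,2].astype(int)
    lid=hsv[200,200].astype(int);print(n,lid)
    m=((b>.72*im[190:210,190:210,2].mean())&(hsv[...,1]<115)).astype(np.uint8)
    m=cv2.morphologyEx(m,cv2.MORPH_OPEN,np.ones((13,13)))
    k,l,st,ce=cv2.connectedComponentsWithStats(m);i=l[200,200]
    ct,_=cv2.findContours((l==i).astype(np.uint8),0,2)
    (u,v),wh,a=cv2.minAreaRect(ct[0]);x,y=.61-v/S,.36-u/S
    print("rect centre",round(x,4),round(y,4),"size",np.round(np.array(wh)/S,4),"ang",round(a,2),"-> tin centre",np.round([x+.00625*np.cos(1.51),y+.00625*np.sin(1.51)],4),"centroid",.61-ce[i][1]/S,.36-ce[i][0]/S)
    # red lid z=.082 : row/col profile of red
    im=rectify(cc,.082,.41,.61,.16,.36,S);h=cv2.cvtColor(im,cv2.COLOR_RGB2HSV).astype(int)
    m=((h[...,0]<6)|(h[...,0]>174))&(h[...,1]>150)&(h[...,2]>(120 if n=="top" else 90))
    ys=.36-np.nonzero(m.sum(0)>12)[0]/S;xs=.61-np.nonzero(m.sum(1)>12)[0]/S
    print("red y",ys.min(),ys.max(),"x",xs.min(),xs.max())
E
```

```text
top [ 18  67 216]
rect centre 0.5133 0.2587 size [0.0975 0.0558] ang 2.73 -> tin centre [0.5137 0.265 ] centroid 0.5129839406596572 0.2587691439819482
red y 0.19249999999999998 0.2115 x 0.4775 0.5375
scene [ 19  89 216]
rect centre 0.5129 0.2615 size [0.0971 0.0538] ang 2.45 -> tin centre [0.5133 0.2677] centroid 0.5130699628688684 0.26152899648231387
red y 0.19299999999999998 0.32 x 0.479 0.548
```

The column is good: the cream tin's centre is at about (.5135,.2663), the red tin's at about (.512,.2643), and the yaws agree to within 1°. The black stripe (crop (88,300)) is at the same end as the other two. Next I'll move the cup, rechecking the pot and cup positions first.

```bash
cat > cup.py <<'E'
from h import *
c=manip.camera("top");s=manip.camera("scene")
m={}
for n,z,r,p0 in[("pot",.056,.035,(.637,.27)),("cup",.095,.0285,(.62,-.1))]:
    a=[rnd(cc,n,z,r,p0) for cc in(c,s)];print(n,[(x[0].round(4),x[1].round(4)) for x in a]);m[n]=(a[0][0]+a[1][0])/2
p,q=m["cup"],m["pot"]
assert np.hypot(*(p-[.6207,-.101]))<.006 and np.hypot(*(q-[.6375,.2696]))<.006
o=ori(np.pi/2)
manip.move_to([*p,.17],o);manip.servo_line([*p,.10],o,rate=.2)
print(guard(p,.09,.060,.015,.1,4))
stat("down");manip.command_gripper(.045,25);stat("grip")
assert .053<manip.get_width()<.06
manip.servo_line([*p,.165],rate=.25);stat("lift")
manip.move_to([*q,.165],o);manip.servo_line([*q,.135],o,rate=.15);manip.hold(.2);stat("hover")
s=manip.camera("scene");im=s["image"]
cv2.imwrite("pics/k3.png",cv2.resize(im[60:230,320:500],None,fx=3,fy=3,interpolation=2)[:,:,::-1])
np.save("pot.npy",q)
E
python3 cup.py
```

```text
pot [(array([0.6374, 0.269 ]), np.float64(0.0718)), (array([0.6377, 0.2702]), np.float64(0.0685))]
cup [(array([ 0.6207, -0.1022]), np.float64(0.0562)), (array([ 0.6207, -0.1   ]), np.float64(0.0566))]
(np.float64(0.06), np.float64(-0.9206723909838261))
down t 32.48 w 0.0849 p [0.6201, -0.101, 0.0595] F [-0.3, -0.4, 0.1] q6 -1.75
grip t 32.86 w 0.0553 p [0.6212, -0.1011, 0.0606] F [0.5, -0.8, 2.9] q6 -1.75
lift t 33.42 w 0.0554 p [0.6202, -0.101, 0.1648] F [-0.2, 0.8, -2.0] q6 -1.75
hover t 35.36 w 0.0554 p [0.6383, 0.2695, 0.136] F [-0.6, -0.2, -1.0] q6 -1.19
```

View pics/k3.png

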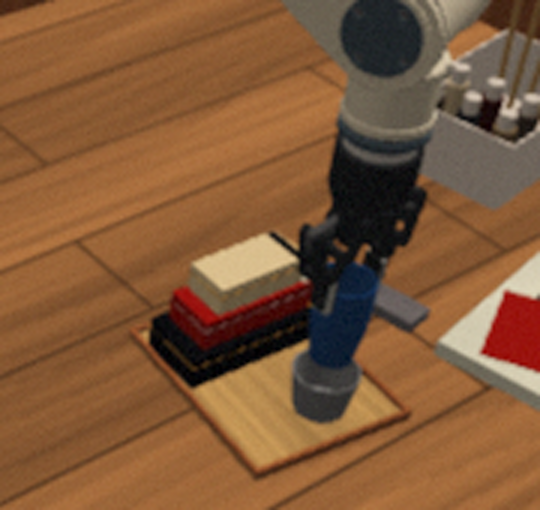

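The cup is over the pot but seems to lean slightly in the picture (top (360,270), foot (335,355)). I'll compare that with a projected vertical before lowering it.

```bash
python3 - <<'E'
from h import *
q=np.load("pot.npy");s=manip.camera("scene");im=s["image"]
m=((im[...,2].astype(int)-im[...,0])>25).astype(np.uint8);m[:,:400]=0;m[:140]=0;m[190:]=0;m[:,470:]=0
k,l,st,ce=cv2.connectedComponentsWithStats(m);i=1+np.argmax(st[1:,4]);print(st[i])
for r in range(st[i][1],st[i][1]+st[i][3],3):
    x=np.nonzero(l[r]==i)[0];print(r,x.min(),x.max(),end=' | ')
print()
T=np.array([*q,0])
for z in(.075,.123,.17):
    C=proj(s,T+[0,0,z])[0];t=np.linspace(0,2*np.pi,60);rr=.0215 if z<.1 else .0285
    e=proj(s,np.c_[q[0]+rr*np.cos(t),q[1]+rr*np.sin(t),np.full(60,z)]);print(z,C.round(1),e.min(0).round(1),e.max(0).round(1))
E
```

```text
[423 148  23  34 467]
148 437 441 | 151 434 445 | 154 433 445 | 157 433 444 | 160 432 443 | 163 424 443 | 166 423 442 | 169 424 440 | 172 424 439 | 175 424 437 | 178 424 436 | 181 427 435 | 
0.075 [429.3 178.3] [422.  173.5] [436.7 183.2]
0.123 [432.1 165.9] [422.1 159.6] [442.2 172.3]
0.17 [435.  153.1] [424.8 146.8] [445.4 159.5]
```

The edges match a vertical cup over the pot: the right edge is at 445/442/436 px, against 445/442/437 predicted. I'll lower it.

```bash
python3 - <<'E'
from h import *
q=np.load("pot.npy");o=ori(np.pi/2)
manip.servo_line([*q,.10],o,rate=.1);stat("in")
r=guard(q,.095,.066,.0015,.04,3);print(r);stat("touch")
if r[0]<.074:
    manip.command_gripper(.07);stat("rel");manip.command_gripper(.085);manip.servo_line([*q,.19],o,rate=.25)
    j=manip.get_joint_positions();j[0]-=.9;manip.set_joints(j);stat("away")
    c=manip.camera("top");s=manip.camera("scene")
    for cc in(c,s): print([x.round(4) for x in rnd(cc,"cup",.105,.0285,q)])
    a=cv2.resize(s["image"][120:230,350:480],(520,440),interpolation=2);b=cv2.resize(c["image"][130:240,180:250],(280,440),interpolation=2)
    cv2.imwrite("pics/k4.png",np.hstack([a,b])[:,:,::-1])
E
```

```text
in t 35.96 w 0.055 p [0.6372, 0.2695, 0.0993] F [0.3, -0.2, -0.7] q6 -1.19
(np.float64(0.06949999999999998), np.float64(7.744420710155315))
touch t 40.48 w 0.0551 p [0.6379, 0.2696, 0.0707] F [-2.2, -1.0, 7.0] q6 -1.19
rel t 40.78 w 0.0703 p [0.6375, 0.2696, 0.0694] F [0.3, 0.1, -0.0] q6 -1.19
away t 43.88 w 0.0848 p [0.6077, -0.3306, 0.1899] F [-0.1, -0.5, -0.3] q6 -1.19
[array([0.6371, 0.2674]), np.float64(0.0613)]
[array([0.6225, 0.2595]), np.float64(0.0932)]
```

The cup touched at TCP z = 0.0707, against 0.0706 predicted for the pot floor, so it's fully down. I've no pictures left to view, so the final checks are numeric.

```bash
python3 - <<'E'
from h import *
q=np.load("pot.npy");t=np.linspace(0,2*np.pi,90)
circ=lambda z,r:np.c_[q[0]+r*np.cos(t),q[1]+r*np.sin(t),np.full(90,z)]
for n in("scene","top"):
    s=manip.camera(n);im=s["image"].astype(int);T=proj(s,[*q,.08])[0].astype(int)
    m=((im[...,2]-im[...,0])>8).astype(np.uint8);k=np.zeros_like(m);k[T[1]-30:T[1]+25,T[0]-25:T[0]+25]=1;m*=k
    _,l,st,_=cv2.connectedComponentsWithStats(m);i=1+np.argmax(st[1:,4]);st=st[i]
    top,low=proj(s,circ(.105,.0285)),proj(s,circ(.056,.0285));e=np.vstack([top,low])
    print(n,"blue bbox",st[0],st[1],st[0]+st[2],st[1]+st[3],"pred",e.min(0).round(1),e.max(0).round(1))
    print(" rows",[(r,np.nonzero(l[r]==i)[0].min(),np.nonzero(l[r]==i)[0].max()) for r in range(st[1]+2,st[1]+st[3],4)])
    r=rectify(s,.116,.41,.61,.16,.36,S);h=cv2.cvtColor(r,cv2.COLOR_RGB2HSV)
    m=((r[...,2]>.72*r[190:210,190:210,2].mean())&(h[...,1]<115)).astype(np.uint8);m=cv2.morphologyEx(m,0x2,np.ones((13,13)))
    _,l2,_,ce=cv2.connectedComponentsWithStats(m);c2=ce[l2[200,200]];print(" cream centroid",(.61-c2[1]/S).round(4),(.36-c2[0]/S).round(4))
    print(" pot rim diff rect mean", [x.round(4) for x in rnd(s,"black",.056,.035,q)] if 0 else "")
E
```

```text
scene blue bbox 420 164 441 191 pred [418.6 164.3] [441.  189.5]
 rows [(166, np.int64(423), np.int64(436)), (170, np.int64(421), np.int64(440)), (174, np.int64(422), np.int64(440)), (178, np.int64(420), np.int64(439)), (182, np.int64(420), np.int64(438)), (186, np.int64(420), np.int64(437)), (190, np.int64(428), np.int64(428))]
 cream centroid 0.5131 0.2615
 pot rim diff rect mean 
top blue bbox 210 152 229 172 pred [209.  151.4] [228.6 171.8]
 rows [(154, np.int64(213), np.int64(224)), (158, np.int64(211), np.int64(226)), (162, np.int64(211), np.int64(226)), (166, np.int64(212), np.int64(228)), (170, np.int64(216), np.int64(227))]
 cream centroid 0.513 0.2588
 pot rim diff rect mean
```

The cup's outline matches the predicted seated, upright cup within 1–2 px in both views. The column hasn't moved, and the gripper is open and clear. I'm handing in.

```bash
python3 -c "
from h import *
manip.sign_off();stat('done')"
```

```text
the job is handed in; nothing more can be done
the job is handed in; nothing more can be done
```

The painting kit is packed and handed in at about 44 s of the 72 s limit. The red tin is on the black one, the cream tin is on the red one, and the blue cup is upright in the grey pot.

**Last checks**
- **Column:** the red tin is about 1–2 mm off the black tin's centre, and the cream tin about 2 mm off the red one. Yaws agree to within about 1°, and all three stripes are at the same end. The column did not move while the cup was placed.
- **Cup:** it made contact within 0.1 mm of the predicted seated height. Its outline matched an upright, seated cup within 1–2 px in both cameras.
- **Gripper:** open and clear of everything at the end. The placing contacts I read were about 4–8 N.

**What disagreed or failed**
- The fingertips were about 25 mm farther back than the stated tool data. My first red grasp therefore closed above the lid without touching the tin; I then went lower under a force guard.
- The two cameras differed by 1–3 mm on the tins' positions along y.
- Two automatic edge measurements failed once the tins were stacked, one on the black tin and one on the red and cream tins. The red and cream tins I remeasured directly from their lids.
- A last picture could not be viewed because the 12-picture limit was reached, so the final checks were numeric only. They did not re-measure the pot after the cup went in, or the jars and brush. None of the moves went near the jars or the brush.

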